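Assemble the tiered jar on the banding wheel

ROBOT

A 6-joint arm with a two-finger parallel gripper is mounted at the origin on the work surface. World frame = base frame: x ahead of the robot, y to its left, z up, the work surface at z = 0. Lengths are in mm, angles in rad, forces in N, time in s.
With the tool pointing down it reaches from about 350 to 775 mm from the base axis. Payload 7.3 kg.
Tool frame: the origin (TCP) lies midway between the tips of the shut fingers; the grasp point (between the pads) lies 19 mm behind it; z points along the fingers, y is the line along which they close (so a half turn about z gives the same grasp; the last joint's range is limited). The gripper opens to 92 mm and grips with 3 to 60 N. Pads are 19 mm wide; open, the fingers measure 130 mm over their backs; the gripper's body (75 mm by 190 mm) begins 47 mm behind the grasp point.
Start: joints at [1.195, 0.342, 1.524, -0, 1.275, -0.146], TCP at [119.569, 511.222, 226.741] pointing down, gripper open.
Joint ranges: [-2.53, 2.53], [-0.77, 2.02], [0.04, 2.7], [-1, 4.14], [0.28, 2.66], [-3.11, 3.11]. Speed limits (rad/s): [2.57, 2.57, 3.14, 3.14, 3.14, 3.14].

INTERFACE

Orientations are given as [roll, pitch, yaw] about the fixed x, y, z axes, in that order (R = Rz(yaw) Ry(pitch) Rx(roll)).
In Python, from plant import * gives the robot as it stands.
- The arm moves only by the tool step_arm, never from a script. Its argument "deltas" is one flat list of numbers, 5 for each row, row after row: the shift along the world's x, y, z in mm, then the turn about the world's z in degrees, then the finger opening in mm, from 0 to 91.8. In form: [tx, ty, tz, turn, gripper, tx, ty, tz, turn, gripper, ...]. A call has exactly 10 rows; each row shifts and turns the commanded pose from where the row before left it; what a row does not reach is not made up. A row lasts 1/8 s, in which the tool goes at most 62.5 mm and 10.7 degrees, less where a joint would pass 70% of its speed; a pose out of reach is approached as far as the arm can. A call is refused whole if a number of a shift passes 62.5 or a number of a turn 10.7, either way. A call with a gripper value outside its range is refused whole. The fingers move at their own pace and stop on an object; the grip force is fixed at half the most. Time passes only in rows, so rows that do not move let the fingers close, or fill a call up. It gives the time, the measured TCP pose, the force, the opening and the grip force at its end, in the units of the state.
- get_obs(): the state, without advancing time (a new reading comes with each control period).
- capture(name): name is "scene" or "top" or "wrist"; returns the picture (420x560x3 uint8, red, green, blue); there is no depth.
- camera_params(name): a dict with "mtx" (3x3 intrinsics, pixels), "k1" (the pictures are not rectified: a ray, as slopes to the right and down, at radius r is drawn at 1 + k1 r^2 times it, then the intrinsics apply), "rvec" (rotation vector, rad) and "tvec" (3), from world to camera coordinates, as OpenCV has them. Camera axes: x right, y down, z forward; pixel columns grow to the right and rows downward; lengths in mm; the calibration is good to about 2 mm. A picture is of the moment at which its call begins: read the wrist's pose just before it. camera_params takes no time and is no camera call; for the wrist camera it gives the pose at the moment of the call.
- close_job(): hands the job in; it is judged then, once.
The state is a dict: "time": time; "joint_positions": joint angles; "dq": joint speeds; "tau": joint torques, N m; "tool_pos": TCP position; "tcp_rot": TCP orientation; "contact_force": force on the tool from outside, world axes, zero at the start; "moment": the same for the moment, N m; "grip_width": finger opening in mm; "finger_force": force on a finger pad.
Only numpy, scipy, OpenCV 4.12 (cv2) and the standard library are available. Lean on these libraries where they do the work, as an engineer would, in place of code of your own. Each camera call takes 0.05 s, during which the arm holds its last target. There are 200 camera calls.

TASK

Build the tiered terracotta jar upright in the middle of the banding wheel, one piece after another: first the base jar, then the wide tier, the small tier and last the small lid, each with its foot fully seated in the mouth of the piece below before the next is added. Set the pieces down gently, never letting one drop, and leave the finished stack standing free. Leave the large odd lid, the clay, the tool pot and the glaze bowl where they are.

Things in the scene. Friction and masses are not known exactly. Their poses are not given: they have to be found in the camera images.
- wheel: Banding wheel, locked so that it does not turn: round aluminium disc 130 mm in diameter on a short steel column, its flat top 40 mm above the bench, two dark rings (75 and 108 mm across) drawn round its centre. Origin: on the bench under the disc's centre; z up.
- base_jar: Base jar, the largest of the four unglazed terracotta pieces: straight cylinder, outside diameter 68 mm, height 76 mm, flat foot, walls 9 mm, open mouth 50 mm across. Origin: centre of its underside; z is its axis, up; stands upright on the bench at the start.
- wide_tier: Wide tier, terracotta: open cylinder, outside diameter 58 mm, walls 8 mm, mouth 42 mm across, standing on a stepped-in foot 45 mm across (41 at the bottom) and 6 mm high; overall height 50 mm. Seated, foot inside the base jar's mouth and shoulder on its rim, its origin is 70 mm above the jar's. Origin: centre of the foot's underside; z up its axis; upright at the start.
- small_tier: Small tier, terracotta: like the wide tier but smaller: outside diameter 49 mm, walls 8 mm, mouth 33 mm across, foot 37 mm across (33 at the bottom) and 6 mm high; overall height 38 mm. Seated in the wide tier its origin is 44 mm above the wide tier's. Origin: centre of the foot's underside; z up its axis; upright at the start.
- lid: Small lid, terracotta: disc 41 mm across, on top an upright round knob 18 mm in diameter and 22 mm high (16 to 38 mm above the origin), below a foot 28 mm across (24 at the bottom) and 6 mm high. Seated in the small tier its origin is 32 mm above the small tier's. Origin: centre of the foot's underside; z up its axis; upright at the start.
- odd_lid: Bystander: a much larger terracotta lid, 86 mm across, 40 mm high with its flared knob; belongs to another pot. Origin: centre of its underside.
- clay_block: Bystander: grey block of clay, 120 x 130 x 88 mm. Origin: centre of its underside.
- tool_pot: Bystander: white pot 82 mm across and 100 mm high, with wooden and metal modelling tools standing in it up to about 220 mm high and leaning out to about 50 mm from its axis. Origin: centre of its underside.
- glaze_bowl: Bystander: white bowl, 100 mm across, 45 mm high. Origin: centre of its underside.
Not all that is in view belongs to the job. What is shaped like the lid but turquoise is not meant. What is shaped like the base_jar but red is not meant.

How it is judged:
By the outcome, as a careful person would: the job done as asked, in the order asked, and still so for the second after the job is handed in, with the robot touching nothing.
It also fails if it takes over 136 s, if anything falls off the work surface, if the arm or the gripper's body presses on something with over 40 N, if the wrist force passes 120 N, or if a joint passes its speed limit or range.

## Working session

There is one attempt and no reset: what is moved stays moved. The work goes in short steps, Python scripts to look and compute and a tool call to move; the robot and the scene stay as the last step left them, time stands still between calls to the robot, and variables do not carry over. Pictures are saved under pics/ and viewed, at most 14 in all, crops included, and the job is handed in when it is done.

Besides the shell and the picture viewer there is one more tool, called as name(argument=value, ...) on one line, values as JSON. step_arm: Moves the arm, as the interface text tells. Its arguments: {"type":"object","properties":{"deltas":{"type":"array","items":{"type":"number"}}},"required":["deltas"]}

```bash
ls; mkdir -p pics; python3 - <<'E'
from plant import *
import cv2
for n in("scene","top","wrist"):
    p=camera_params(n);im=capture(n);cv2.imwrite(f"pics/{n}0.png",im[:,:,::-1]);print(n,p)
o=get_obs();print({k:o[k] for k in("time","tool_pos","tcp_rot","grip_width","contact_force")})
E
```

```text
pics
scene {'mtx': array([[465.34970867,   0.        , 274.38385099],
       [  0.        , 465.34970867, 211.87143519],
       [  0.        ,   0.        ,   1.        ]]), 'k1': -0.15881547613438718, 'rvec': array([ 1.00637603,  2.37992835, -1.09526387]), 'tvec': array([ 463.45926835, -231.75545354, 1430.69236736])}
top {'mtx': array([[495.90380645,   0.        , 282.79195847],
       [  0.        , 495.90380645, 210.5582051 ],
       [  0.        ,   0.        ,   1.        ]]), 'k1': -0.016247624796371277, 'rvec': array([ 2.16327272, -2.12646848,  0.16853568]), 'tvec': array([ -80.17206816,  589.65881182, 1092.92749443])}
wrist {'mtx': array([[330.60647019,   0.        , 279.39669639],
       [  0.        , 330.60647019, 212.55849426],
       [  0.        ,   0.        ,   1.        ]]), 'k1': -0.035460421339757256, 'rvec': array([-2.28135492, -1.80830007, -0.25132472]), 'tvec': array([-523.95451572,  -34.10948314,  391.56890045])}
{'time': 0.15, 'tool_pos': array([119.43884131, 510.9526831 , 226.23017528]), 'tcp_rot': array([-3.14052651e+00, -1.83368401e-04,  2.91180406e+00]), 'grip_width': 91.6690640736422, 'contact_force': array([ 0.39204515, -0.48356497, -0.88765559])}
```

View pics/scene0.png

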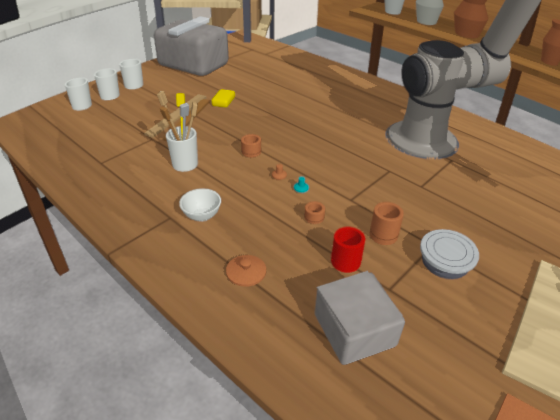

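View pics/top0.png

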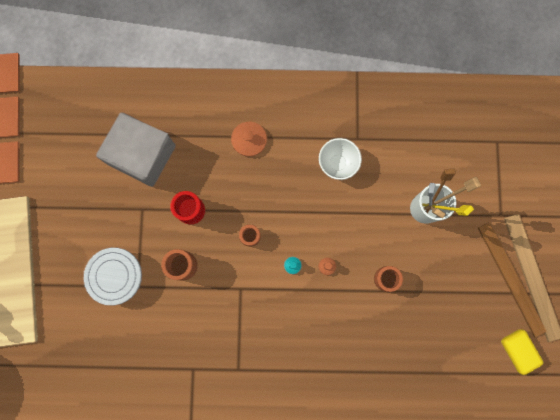

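The scene view shows the base jar at (387,222), wide tier (251,146), small tier (314,213) and lid (279,172). The wheel is at (449,255). The decoys are the turquoise lid (301,185), red jar (348,250) and odd lid (246,270).

In the top view these are: jar (178,265), wide tier (389,279), small tier (249,235), lid (329,267) and wheel (112,276), with the turquoise lid at (293,265) and the red jar at (187,207). The candidates for the jar are the terracotta (178,265) and the red (187,207), so I choose the terracotta. For the lid they are (329,267), turquoise (293,265) and the large odd lid (249,140), so I choose (329,267).

```bash
cat > h.py <<'E'
from plant import *
import cv2, numpy as np
def cam(n):
    p=camera_params(n);R=cv2.Rodrigues(p["rvec"])[0];return p["mtx"],p["k1"],R,p["tvec"]
def ray(c,uv):
    K,k1,R,t=c; d=np.array([k1,0,0,0,0.])
    d=np.array([k1,0,0,0.])
    q=cv2.undistortPoints(np.float64(uv).reshape(-1,1,2),K,d).reshape(-1,2)
    v=np.c_[q,np.ones(len(q))]@R; return -R.T@t, v/np.linalg.norm(v,axis=1)[:,None]
def plane(c,uv,z):
    o,v=ray(c,uv); return o+v*((z-o[2])/v[:,2])[:,None]
def tri(c1,p1,c2,p2):
    o1,v1=ray(c1,p1);o2,v2=ray(c2,p2);v1=v1[0];v2=v2[0]
    s=np.linalg.lstsq(np.c_[v1,-v2],o2-o1,rcond=None)[0]
    a=o1+s[0]*v1;b=o2+s[1]*v2; return (a+b)/2,np.linalg.norm(a-b)
def proj(c,P):
    K,k1,R,t=c; return cv2.projectPoints(np.float64(P).reshape(-1,3),cv2.Rodrigues(R)[0],t,K,np.array([k1,0,0,0.]))[0].reshape(-1,2)
def circ(P):
    A=np.c_[2*P[:,:2],np.ones(len(P))];s=np.linalg.lstsq(A,(P[:,:2]**2).sum(1),rcond=None)[0]
    return s[:2],np.sqrt(s[2]+s[0]**2+s[1]**2)
E
python3 - <<'E'
from h import *
S=cv2.imread("pics/scene0.png");T=cv2.imread("pics/top0.png")
it={"jar":((387,222),(178,265)),"wide":((251,146),(389,279)),"small":((314,213),(249,235)),"lid":((279,172),(329,267)),"wheel":((449,248),(112,276))}
rows=[]
for k,(s,t) in it.items():
    cell=[]
    for im,(u,v) in((S,s),(T,t)):
        r=20 if k!="wheel" else 32
        cell.append(cv2.resize(im[v-r:v+r,u-r:u+r],(160,160) if 0 else (155,155),interpolation=cv2.INTER_CUBIC))
    rows.append(np.vstack(cell))
    print(k,tri(cam("scene"),s,cam("top"),t),plane(cam("top"),t,0))
    print(cv2.cvtColor(T[t[1]:t[1]+1,t[0]-20:t[0]+20:3],cv2.COLOR_BGR2HSV)[0].tolist())
cv2.imwrite("pics/crop0.png",np.hstack(rows))
E
```

```text
jar (array([463.02572568, 163.73889063,  44.08662561]), np.float64(1.6422822080129695)) [[464.2969946 173.4551683   0.       ]]
[[15, 140, 120], [11, 147, 166], [10, 160, 169], [11, 161, 92], [11, 152, 94], [11, 157, 73], [11, 160, 70], [10, 155, 69], [10, 147, 71], [12, 152, 74], [10, 161, 155], [10, 164, 160], [11, 168, 97], [13, 149, 106]]
wide (array([ 439.02287054, -315.70159789,   24.39104095]), np.float64(1.7645655711504087)) [[ 440.03012216 -321.73381569    0.        ]]
[[15, 141, 164], [14, 137, 164], [10, 162, 140], [10, 158, 186], [11, 167, 99], [13, 162, 71], [10, 147, 73], [12, 150, 73], [12, 145, 72], [10, 156, 131], [10, 162, 167], [11, 157, 164], [13, 138, 126], [14, 143, 123]]
small (array([536.18027147,   6.70907217,  21.93230481]), np.float64(1.7704875268821776)) [[537.87807422   8.8130001    0.        ]]
[[13, 142, 154], [14, 137, 156], [13, 140, 155], [13, 141, 156], [10, 157, 187], [14, 181, 72], [13, 162, 71], [12, 174, 72], [11, 171, 70], [10, 160, 140], [11, 159, 154], [14, 140, 113], [12, 138, 107], [14, 142, 108]]
lid (array([ 464.78390848, -179.13590891,   13.48959572]), np.float64(1.205560489844621)) [[ 465.70092113 -180.93864033    0.        ]]
[[14, 145, 123], [14, 137, 136], [14, 143, 166], [12, 146, 173], [10, 155, 197], [10, 157, 161], [10, 162, 191], [10, 162, 187], [10, 161, 141], [14, 148, 122], [14, 140, 113], [14, 141, 116], [14, 137, 143], [13, 135, 159]]
wheel (array([435.76655661, 311.7592347 ,  41.92908899]), np.float64(1.8789965837545823)) [[435.93086351 326.69125003   0.        ]]
[[81, 8, 218], [97, 12, 184], [85, 7, 215], [75, 7, 215], [84, 6, 214], [85, 7, 216], [80, 7, 214], [81, 8, 213], [84, 6, 209], [75, 7, 211], [90, 5, 211], [78, 6, 212], [90, 7, 174], [75, 9, 216]]
```

View pics/crop0.png

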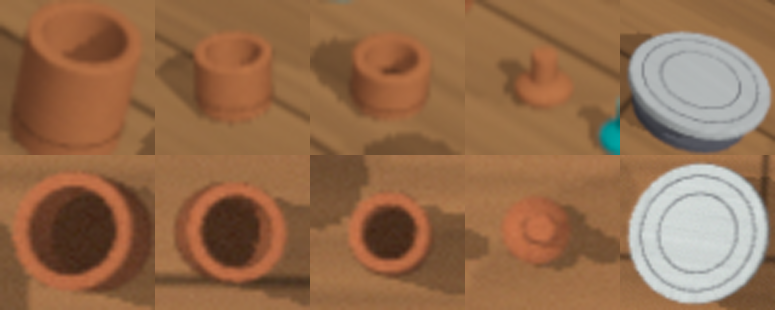

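The crops show upright terracotta pieces in the order jar, wide tier, small tier, lid, wheel, so the choice is confirmed. The dark mouths in the top view are good features to fit.

```bash
python3 - <<'E'
from h import *
T=cv2.imread("pics/top0.png");H=cv2.cvtColor(T,cv2.COLOR_BGR2HSV);c=cam("top")
for k,(u,v),z,r in(("jar",(178,265),76,16),("wide",(389,279),50,14),("small",(249,235),38,12)):
    m=np.zeros(T.shape[:2],np.uint8);cv2.circle(m,(u,v),r,255,-1);m&=((H[:,:,2]<118)*255).astype(np.uint8)
    n,l,s,ce=cv2.connectedComponentsWithStats(m);i=l[v,u];cs=cv2.findContours(np.uint8(l==i),0,1)[0][0]
    print(k,ce[i],s[i],[x.round(1) for x in circ(plane(c,cv2.convexHull(cs)[:,0],z))])
m=((H[:,:,1]<40)&(H[:,:,2]>120)).astype(np.uint8);m[:, :70]=0;m[:230]=0;m[:,160:]=0
cs=max(cv2.findContours(m,0,1)[0],key=cv2.contourArea);print("wheel",[x.round(1) for x in circ(plane(c,cv2.convexHull(cs)[:,0],40))])
m=((H[:,:,0]<12)&(H[:,:,1]>150)).astype(np.uint8);m[:, :315]=0;m[:250]=0;m[:,345:]=0;m[285:]=0
cs=max(cv2.findContours(m,0,1)[0],key=cv2.contourArea);print("lid",[x.round(1) for x in circ(plane(c,cv2.convexHull(cs)[:,0],12))])
w=cam("wrist");o=get_obs();print(ray(w,[(280,210)]),o["tool_pos"],proj(w,[o["tool_pos"]]))
E
```

```text
jar [176.34625323 264.15503876] [166 253  22  23 387] [array([463.2, 161.6]), np.float64(24.0)]
wide [388.45982143 278.25446429] [381 270  15  18 224] [array([ 441. , -310.5]), np.float64(18.9)]
small [249.11486486 234.58783784] [243 228  13  14 148] [array([535. ,   6.1]), np.float64(15.3)]
wheel [array([435.8, 313.1]), np.float64(64.8)]
lid [array([ 467.6, -174.8]), np.float64(19.9)]
(array([ 46.94010968, 528.06235779, 384.79013475]), array([[ 0.26079283, -0.06126896, -0.9634486 ]])) [119.43884131 510.9526831  226.23017528] [[279.8190997  265.94566117]]
```

step_arm(deltas=[20, -22, 0, 6.6, 90, 40, -43, 0, 6.6, 90, 40, -43, 0, 0, 90, 40, -43, 0, 0, 90, 40, -43, 0, 0, 90, 40, -43, 0, 0, 90, 40, -43, 0, 0, 90, 40, -43, 0, 0, 90, 20, -26, 0, 0, 90, 0, 0, 0, 0, 90])

```text
time: 1.4
tool_pos: [440.5, 160.5, 226.3]
tcp_rot: [-3.141, -0.001, 3.139]
contact_force: [-0.1, -0.3, -1.0]
grip_width: 90.0
finger_force: 0.0
```

```bash
cat >> h.py <<'E'
import pickle
def shot(name):
    c=cam("wrist");im=capture("wrist");cv2.imwrite(f"pics/{name}.png",im[:,:,::-1]);pickle.dump(c,open(f"pics/{name}.pkl","wb"))
    o=get_obs();print(o["time"],o["tool_pos"].round(1),o["tcp_rot"].round(3));return c,im[:,:,::-1]
def mouth(c,im,guess,rm,thr=None):
    """fit mouth: outer edge of rim found as strong radial edges around guess (3d); returns pixel ellipse centre"""
    pass
E
python3 - <<'E'
from h import *
shot("w1")
E
```

```text
1.45 [439.6 161.6 226.4] [ 3.141e+00 -1.000e-03  3.140e+00]
```

View pics/w1.png

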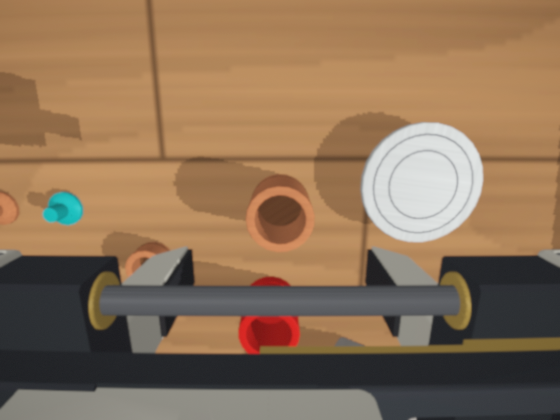

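step_arm(deltas=[0, 20, 0, 0, 90, 0, 20, 0, 0, 90, 0, 20, 0, 0, 90, 0, 0, 0, 0, 90, 0, 0, 0, 0, 90, 0, 0, 0, 0, 90, 0, 0, 0, 0, 90, 0, 0, 0, 0, 90, 0, 0, 0, 0, 90, 0, 0, 0, 0, 90])

```text
time: 2.7
tool_pos: [439.6, 222.2, 226.7]
tcp_rot: [3.141, -0.0, -3.141]
contact_force: [-0.3, 0.4, 0.1]
grip_width: 89.6
finger_force: 0.0
```

The wrist view shows the jar mouth at about (282,207), the wheel at (423,182) and the red jar at (270,318), with the gripper pointing along image down. I'll take the second view and do the fits.

```bash
python3 - <<'E'
from h import *
c,im=shot("w2")
a=cv2.imread("pics/w1.png");H=cv2.cvtColor(a,cv2.COLOR_BGR2HSV)
print(H[207,240:322:2].tolist());print(H[168:256:2,282].tolist())
crop=np.hstack([cv2.resize(a[160:260,230:330],(390,390),interpolation=cv2.INTER_CUBIC),cv2.resize(im[160:260,150:250],(390,390),interpolation=cv2.INTER_CUBIC)])
cv2.imwrite("pics/w12.png",crop);print(proj(c,[[463,162,76]]))
E
```

```text
2.75 [439.6 222.2 226.7] [ 3.142 -0.    -3.141]
[[14, 128, 151], [15, 129, 150], [14, 130, 151], [14, 132, 151], [11, 142, 174], [12, 141, 204], [12, 140, 208], [12, 141, 210], [12, 141, 206], [11, 149, 157], [11, 149, 99], [12, 150, 95], [11, 146, 96], [11, 147, 97], [12, 148, 98], [12, 148, 98], [12, 152, 97], [11, 147, 97], [12, 147, 97], [11, 147, 97], [12, 148, 98], [12, 151, 98], [11, 149, 96], [11, 150, 95], [12, 146, 98], [12, 147, 99], [12, 149, 99], [11, 144, 99], [11, 147, 97], [11, 146, 96], [11, 150, 109], [11, 146, 171], [12, 143, 202], [12, 140, 207], [12, 139, 209], [12, 139, 209], [13, 133, 194], [15, 123, 187], [15, 120, 187], [15, 122, 188], [15, 121, 187]]
[[15, 121, 191], [15, 121, 191], [15, 124, 191], [13, 135, 161], [11, 148, 129], [11, 149, 132], [11, 148, 131], [11, 148, 131], [11, 150, 131], [11, 148, 162], [12, 140, 204], [12, 140, 206], [12, 141, 203], [11, 144, 188], [11, 149, 116], [12, 147, 99], [12, 150, 97], [12, 147, 97], [12, 147, 97], [12, 150, 97], [11, 149, 96], [11, 149, 96], [11, 151, 98], [11, 147, 99], [12, 149, 96], [11, 149, 96], [12, 148, 98], [11, 145, 100], [11, 146, 101], [10, 149, 125], [11, 149, 135], [10, 149, 135], [11, 148, 136], [11, 148, 136], [10, 149, 135], [11, 148, 136], [11, 149, 135], [10, 150, 141], [11, 143, 191], [12, 138, 209], [12, 139, 209], [12, 137, 206], [14, 130, 184], [15, 127, 175]]
[[218.43182544 221.72233312]]
```

View pics/w12.png

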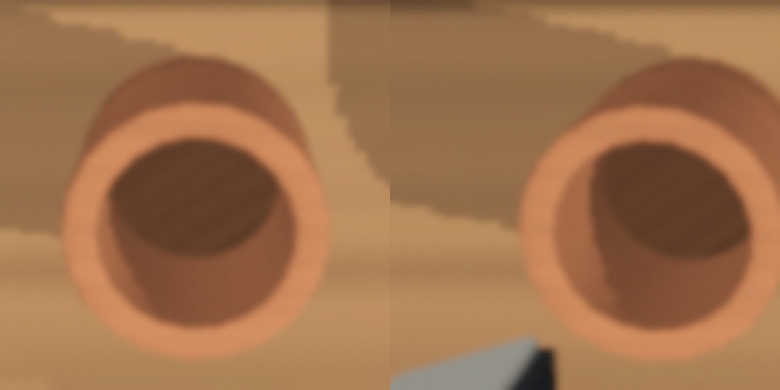

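```bash
cat >> h.py <<'E'
def load(n): return pickle.load(open(f"pics/{n}.pkl","rb")),cv2.imread(f"pics/{n}.png")
def rim(n,guess,R=70,vmin=172):
    c,im=load(n);H=cv2.cvtColor(im,cv2.COLOR_BGR2HSV);u,v=proj(c,[guess])[0]
    m=((H[:,:,0]<=13)&(H[:,:,1]>133)&(H[:,:,2]>vmin)).astype(np.uint8)
    k=np.zeros_like(m);cv2.circle(k,(int(u),int(v)),R,1,-1);m&=k
    m=cv2.medianBlur(m,3)
    cs=max(cv2.findContours(m,0,1)[0],key=cv2.contourArea);h=cv2.convexHull(cs)
    e=cv2.fitEllipse(h);P=circ(plane(c,h[:,0],guess[2]));return c,e[0],e[1],P
def disc(n,guess,R=75):
    c,im=load(n);H=cv2.cvtColor(im,cv2.COLOR_BGR2HSV);u,v=proj(c,[guess])[0]
    m=((H[:,:,1]<45)&(H[:,:,2]>170)).astype(np.uint8);k=np.zeros_like(m);cv2.circle(k,(int(u),int(v)),R,1,-1);m&=k
    cs=max(cv2.findContours(m,0,1)[0],key=cv2.contourArea);h=cv2.convexHull(cs)
    e=cv2.fitEllipse(h);return c,e[0],e[1],circ(plane(c,h[:,0],guess[2]))
def two(f,a,b,guess,**kw):
    A=f(a,guess,**kw);B=f(b,guess,**kw)
    for X in(A,B):print([np.round(x,1) for x in(X[1],X[2],X[3][0],X[3][1])])
    p,d=tri(A[0],A[1],B[0],B[1]);print("tri",p.round(1),d.round(2))
E
python3 - <<'E'
from h import *
two(rim,"w1","w2",(463,162,76),R=50)
two(disc,"w1","w2",(436,313,40))
E
```

```text
[array([279.8, 218.6]), array([65.1, 68.6]), array([461.5, 160.5]), np.float64(33.4)]
[array([217.2, 219.5]), array([64.5, 69.2]), array([461.6, 160.8]), np.float64(33.6)]
tri [461.1 160.6  74.4] 0.13
[array([422.3, 181.8]), array([113.6, 126.7]), array([434.3, 312.8]), np.float64(64.9)]
[array([364.8, 182.8]), array([116.5, 124.9]), array([434.2, 312.8]), np.float64(64.8)]
tri [431.5 312.9  38.4] 0.12
```

step_arm(deltas=[7, -20, 0, 0, 90, 7, -21, 0, 0, 90, 8, -20.5, 0, 0, 90, 0, 0, -30, 0, 90, 0, 0, -40, 0, 90, 0, 0, -40, 0, 90, 0, 0, -40, 0, 90, 0, 0, -25, 0, 90, 0, 0, -13, 0, 90, 0, 0, 0, 0, 90])

```text
time: 4.0
tool_pos: [461.4, 160.7, 38.4]
tcp_rot: [-3.141, -0.001, -3.141]
contact_force: [-0.8, 0.2, 0.2]
grip_width: 89.7
finger_force: 0.0
```

step_arm(deltas=[0, 0, 0, 0, 66, 0, 0, 0, 0, 60, 0, 0, 0, 0, 60, 0, 0, 0, 0, 60, 0, 0, 0, 0, 60, 0, 0, 0, 0, 60, 0, 0, 0, 0, 60, 0, 0, 0, 0, 60, 0, 0, 0, 0, 60, 0, 0, 0, 0, 60])

```text
time: 5.25
tool_pos: [462.0, 160.8, 39.5]
tcp_rot: [3.141, 0.001, -3.141]
contact_force: [-1.2, 0.6, 6.1]
grip_width: 66.6
finger_force: 30.0
```

step_arm(deltas=[0, 0, 15, 0, 60, 0, 0, 30, 0, 60, 0, 0, 25, 0, 60, -3, 16, 0, 0, 60, -6, 30, 0, 0, 60, -6, 35, 0, 0, 60, -6, 35, 0, 0, 60, -4, 24, 0, 0, 60, -2.5, 12, 0, 0, 60, 0, 0, 0, 0, 60])

```text
time: 6.5
tool_pos: [433.3, 313.2, 108.1]
tcp_rot: [-3.141, -0.001, -3.139]
contact_force: [-0.2, -0.0, -1.0]
grip_width: 66.6
finger_force: 30.0
```

step_arm(deltas=[0, 0, -10, 0, 60, 0, 0, -8, 0, 60, 0, 0, -4, 0, 60, 0, 0, -2, 0, 60, 0, 0, 0, 0, 60, 0, 0, 0, 0, 60, 0, 0, 0, 0, 60, 0, 0, 0, 0, 60, 0, 0, 0, 0, 60, 0, 0, 0, 0, 60])

```text
time: 7.75
tool_pos: [434.0, 312.7, 84.7]
tcp_rot: [3.141, -0.0, -3.141]
contact_force: [0.4, 0.7, -2.0]
grip_width: 66.7
finger_force: 30.0
```

step_arm(deltas=[0, 0, -1, 0, 60, 0, 0, -1, 0, 60, 0, 0, -1, 0, 60, 0, 0, -1, 0, 60, 0, 0, 0, 0, 60, 0, 0, 0, 0, 60, 0, 0, 0, 0, 60, 0, 0, 0, 0, 60, 0, 0, 0, 0, 60, 0, 0, 0, 0, 60])

```text
time: 9.0
tool_pos: [434.1, 312.7, 80.7]
tcp_rot: [3.142, 0.0, -3.141]
contact_force: [-0.3, -0.5, -2.2]
grip_width: 67.0
finger_force: 30.0
```

step_arm(deltas=[0, 0, -0.5, 0, 60, 0, 0, 0, 0, 60, 0, 0, -0.5, 0, 60, 0, 0, 0, 0, 60, 0, 0, -0.5, 0, 60, 0, 0, 0, 0, 60, 0, 0, 0, 0, 60, 0, 0, 0, 0, 60, 0, 0, 0, 0, 60, 0, 0, 0, 0, 60])

```text
time: 10.25
tool_pos: [434.1, 312.7, 79.5]
tcp_rot: [3.141, 0.0, -3.141]
contact_force: [-2.5, -0.0, 5.9]
grip_width: 66.5
finger_force: 30.0
```

step_arm(deltas=[0, 0, 0, 0, 69, 0, 0, 0, 0, 72, 0, 0, 0, 0, 78, 0, 0, 0, 0, 84, 0, 0, 0, 0, 88, 0, 0, 0, 0, 88, 0, 0, 0, 0, 88, 0, 0, 30, 0, 88, 0, 0, 50, 0, 88, 0, 0, 0, 0, 88])

```text
time: 11.5
tool_pos: [436.1, 313.9, 163.0]
tcp_rot: [3.138, 0.007, -3.141]
contact_force: [-0.9, 0.1, -0.7]
grip_width: 88.2
finger_force: 0.0
```

step_arm(deltas=[0, 0, 50, 0, 88, -11, 0, 50, 0, 88, -11, 0, 10, 0, 88, 0, 0, 0, 0, 88, 0, 0, 0, 0, 88, 0, 0, 0, 0, 88, 0, 0, 0, 0, 88, 0, 0, 0, 0, 88, 0, 0, 0, 0, 88, 0, 0, 0, 0, 88])

```text
time: 12.75
tool_pos: [412.1, 312.7, 269.3]
tcp_rot: [3.141, 0.0, -3.141]
contact_force: [-1.4, 0.3, -1.2]
grip_width: 88.3
finger_force: 0.0
```

```bash
python3 - <<'E'
from h import *
c,im=shot("w3")
A=rim("w3",(434,313,116),R=60);print([np.round(x,1) for x in(A[1],A[2],A[3][0],A[3][1])])
E
```

```text
12.8 [412.1 312.7 269.3] [ 3.141  0.    -3.141]
[array([279.4, 217.3]), array([63.3, 64.6]), array([432.7, 312.5]), np.float64(32.2)]
```

View pics/w3.png

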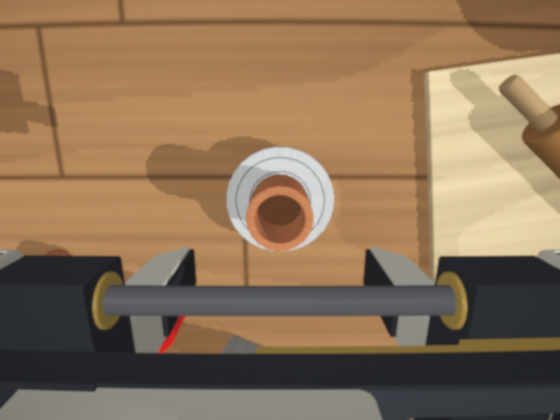

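step_arm(deltas=[0, -20, 0, 0, 88, 0, -40, 0, 0, 88, 0, -55, 0, 0, 88, 0, -55, 0, 0, 88, 0, -55, 0, 0, 88, 0, -55, 0, 0, 88, 0, -55, 0, 0, 88, 0, -55, 0, 0, 88, 0, -55, 0, 0, 88, 0, -40, 0, 0, 88])

```text
time: 14.05
tool_pos: [410.8, -175.0, 269.4]
tcp_rot: [-3.141, 0.0, 3.14]
contact_force: [0.4, 0.1, -0.1]
grip_width: 88.1
finger_force: 0.0
```

step_arm(deltas=[2, -40, -10, 0, 88, 2, -40, -20, 0, 88, 2, -20, -20, 0, 88, 0, 0, -20, 0, 88, 0, 0, -9, 0, 88, 0, 0, 0, 0, 88, 0, 0, 0, 0, 88, 0, 0, 0, 0, 88, 0, 0, 0, 0, 88, 0, 0, 0, 0, 88])

```text
time: 15.3
tool_pos: [418.2, -272.2, 190.4]
tcp_rot: [-3.141, 0.0, -3.141]
contact_force: [-0.3, -0.8, 0.3]
grip_width: 87.8
finger_force: 0.0
```

```bash
python3 - <<'E'
from h import *
c,im=shot("w4")
A=rim("w4",(440,-311,50),R=60);print([np.round(x,1) for x in(A[1],A[2],A[3][0],A[3][1])])
E
```

```text
15.35 [ 418.1 -272.3  190.4] [-3.142  0.    -3.141]
[array([236.5, 221.1]), array([56.3, 61.9]), array([ 438.5, -313.3]), np.float64(28.6)]
```

step_arm(deltas=[0, -15, 0, 0, 88, 0, -20, 0, 0, 88, 0, -15, 0, 0, 88, 0, 0, 0, 0, 88, 0, 0, 0, 0, 88, 0, 0, 0, 0, 88, 0, 0, 0, 0, 88, 0, 0, 0, 0, 88, 0, 0, 0, 0, 88, 0, 0, 0, 0, 88])

```text
time: 16.6
tool_pos: [418.1, -322.2, 190.3]
tcp_rot: [3.142, 0.0, -3.141]
contact_force: [0.6, -0.3, 0.7]
grip_width: 87.9
finger_force: 0.0
```

```bash
python3 - <<'E'
from h import *
c,im=shot("w5")
two(rim,"w4","w5",(440,-311,50),R=50)
E
```

```text
16.65 [ 418.1 -322.3  190.3] [ 3.142  0.    -3.141]
[array([236.5, 221.1]), array([56.3, 61.9]), array([ 438.5, -313.3]), np.float64(28.6)]
[array([288.5, 221.4]), array([56.8, 59.9]), array([ 438.6, -313.9]), np.float64(28.3)]
tri [ 439.  -313.8   46.3] 0.1
```

View pics/w5.png

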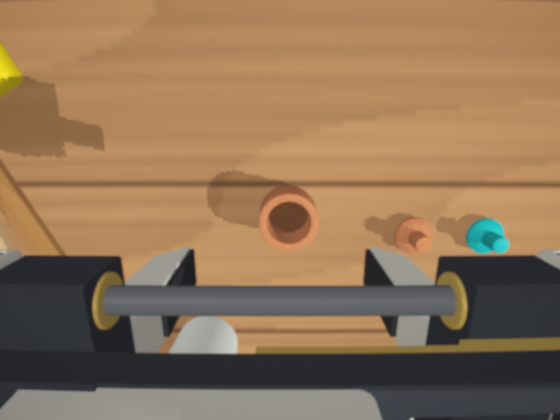

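The view shows the wide tier at (289,218), the lid at (415,237), the turquoise lid at (487,238) and the tool pot at (205,345), which is clear of the gripper. Next I grasp the wide tier.

step_arm(deltas=[10, 4, 0, 0, 82, 10.4, 4.5, -10, 0, 82, 0, 0, -30, 0, 82, 0, 0, -40, 0, 82, 0, 0, -40, 0, 82, 0, 0, -30, 0, 82, 0, 0, -14, 0, 82, 0, 0, -6, 0, 82, 0, 0, 0, 0, 82, 0, 0, 0, 0, 82])

```text
time: 17.9
tool_pos: [439.0, -314.3, 21.2]
tcp_rot: [-3.14, 0.001, -3.141]
contact_force: [-0.0, 0.1, -0.9]
grip_width: 82.0
finger_force: 0.0
```

step_arm(deltas=[0, 0, 0, 0, 66, 0, 0, 0, 0, 58, 0, 0, 0, 0, 50, 0, 0, 0, 0, 50, 0, 0, 0, 0, 50, 0, 0, 0, 0, 50, 0, 0, 0, 0, 50, 0, 0, 0, 0, 50, 0, 0, 0, 0, 50, 0, 0, 0, 0, 50])

```text
time: 19.15
tool_pos: [438.5, -313.9, 20.5]
tcp_rot: [-3.141, 0.0, -3.141]
contact_force: [-1.4, 0.3, 4.7]
grip_width: 57.7
finger_force: 30.0
```

step_arm(deltas=[0, 0, 15, 0, 50, 0, 0, 40, 0, 50, 0, 0, 50, 0, 50, 0, 15, 50, 0, 50, 0, 30, 20, 0, 50, 0, 45, 5, 0, 50, 0, 50, 0, 0, 50, 0, 50, 0, 0, 50, 0, 50, 0, 0, 50, 0, 50, 0, 0, 50])

```text
time: 20.4
tool_pos: [438.1, -22.2, 200.8]
tcp_rot: [-3.142, 0.001, -3.141]
contact_force: [0.6, 0.1, -1.6]
grip_width: 57.3
finger_force: 30.0
```

step_arm(deltas=[0, 50, 0, 0, 50, 0, 50, 0, 0, 50, 0, 50, 0, 0, 50, 0, 45, 0, 0, 50, 0, 40, 0, 0, 50, 0, 30, 0, 0, 50, 0, 10, 0, 0, 50, 0, 0, 0, 0, 50, 0, 0, 0, 0, 50, 0, 0, 0, 0, 50])

```text
time: 21.65
tool_pos: [438.6, 250.3, 200.3]
tcp_rot: [-3.142, -0.0, 3.141]
contact_force: [-0.7, -0.4, -1.8]
grip_width: 57.0
finger_force: 30.0
```

```bash
python3 - <<'E'
from h import *
c,im=shot("w6")
two(rim,"w3","w6",(434,312.7,116),R=50)
two(rim,"w3","w6",(434,312.7,116),R=50,vmin=160)
E
```

```text
21.7 [438.7 250.4 200.4] [-3.142  0.     3.141]
[array([279.4, 217.3]), array([63.3, 64.6]), array([432.7, 312.5]), np.float64(32.2)]
[array([360.4, 210.7]), array([81.8, 86. ]), array([433.4, 312.2]), np.float64(32.8)]
tri [432.5 312.5 114.1] 0.41
[array([279.4, 217.1]), array([63.6, 64.8]), array([432.4, 312.5]), np.float64(32.4)]
[array([360.1, 210.6]), array([82.3, 86.5]), array([433.4, 311.9]), np.float64(33.0)]
tri [432.7 312.5 113. ] 0.52
```

View pics/w6.png

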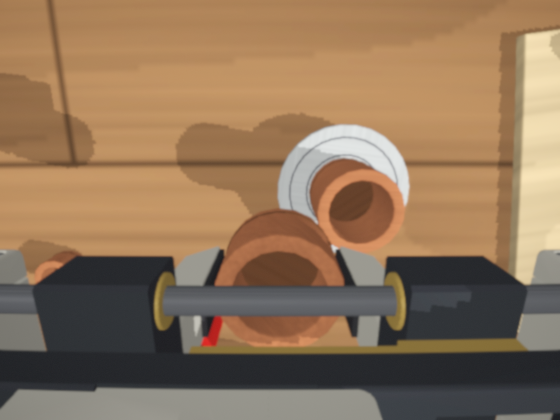

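step_arm(deltas=[-1, 14, 0, 0, 50, -2, 28, 0, 0, 50, -2, 20.2, 0, 0, 50, 0, 0, -15, 0, 50, 0, 0, -20, 0, 50, 0, 0, -15, 0, 50, 0, 0, -8, 0, 50, 0, 0, 0, 0, 50, 0, 0, 0, 0, 50, 0, 0, 0, 0, 50])

```text
time: 22.95
tool_pos: [433.8, 313.6, 142.9]
tcp_rot: [3.141, 0.001, -3.141]
contact_force: [-0.9, 0.0, -2.5]
grip_width: 57.1
finger_force: 30.0
```

step_arm(deltas=[0, 0, -1, 0, 50, 0, 0, -1, 0, 50, 0, 0, -1, 0, 50, 0, 0, -1, 0, 50, 0, 0, -1, 0, 50, 0, 0, -1, 0, 50, 0, 0, -1, 0, 50, 0, 0, -1, 0, 50, 0, 0, 0, 0, 50, 0, 0, 0, 0, 50])

```text
time: 24.2
tool_pos: [433.5, 313.4, 134.3]
tcp_rot: [3.141, 0.0, -3.141]
contact_force: [0.2, -0.6, -2.3]
grip_width: 57.2
finger_force: 30.0
```

step_arm(deltas=[0, -0.6, 0, 0, 50, 0, 0, -1, 0, 50, 0, 0, -1, 0, 50, 0, 0, -0.5, 0, 50, 0, 0, -0.5, 0, 50, 0, 0, 0, 0, 50, 0, 0, -0.4, 0, 50, 0, 0, 0, 0, 50, 0, 0, 0, 0, 50, 0, 0, 0, 0, 50])

```text
time: 25.45
tool_pos: [433.5, 312.8, 130.9]
tcp_rot: [3.142, 0.0, -3.141]
contact_force: [0.7, -0.6, -1.7]
grip_width: 57.2
finger_force: 30.0
```

step_arm(deltas=[0, 0, -0.4, 0, 50, 0, 0, 0, 0, 50, 0, 0, -0.4, 0, 50, 0, 0, 0, 0, 50, 0, 0, 0, 0, 50, 0, 0, 0, 0, 50, 0, 0, 0, 0, 50, 0, 0, 0, 0, 50, 0, 0, 0, 0, 50, 0, 0, 0, 0, 50])

```text
time: 26.7
tool_pos: [433.5, 312.9, 130.4]
tcp_rot: [3.141, 0.0, -3.141]
contact_force: [-2.0, -1.8, 6.2]
grip_width: 57.0
finger_force: 30.0
```

step_arm(deltas=[0, 0, 0, 0, 59, 0, 0, 0, 0, 62, 0, 0, 0, 0, 68, 0, 0, 0, 0, 76, 0, 0, 0, 0, 82, 0, 0, 0, 0, 82, 0, 0, 10, 0, 82, 0, 0, 30, 0, 82, 0, 0, 45, 0, 82, -11, 0, 45, 0, 82])

```text
time: 27.95
tool_pos: [422.7, 312.7, 262.0]
tcp_rot: [3.141, 0.001, -3.142]
contact_force: [1.0, 0.3, 0.4]
grip_width: 82.0
finger_force: 0.0
```

step_arm(deltas=[-11, 0, 40, 0, 82, 0, 0, 10, 0, 82, 0, 0, 0, 0, 82, 0, 0, 0, 0, 82, 0, 0, 0, 0, 82, 0, 0, 0, 0, 82, 0, 0, 0, 0, 82, 0, 0, 0, 0, 82, 0, 0, 0, 0, 82, 0, 0, 0, 0, 82])

```text
time: 29.2
tool_pos: [411.5, 312.8, 310.1]
tcp_rot: [3.141, 0.0, -3.141]
contact_force: [0.7, 0.6, 0.0]
grip_width: 82.4
finger_force: 0.0
```

```bash
python3 - <<'E'
from h import *
c,im=shot("w7")
A=rim("w7",(433.5,312.8,160),R=45);print([np.round(x,1) for x in(A[1],A[2],A[3][0],A[3][1])])
s=capture("scene")[:,:,::-1];u,v=np.int32(proj(cam("scene"),[[434,313,100]])[0])
cv2.imwrite("pics/c7.png",np.hstack([cv2.resize(s[v-50:v+50,u-50:u+50],(390,390)),cv2.resize(im[150:300,200:350],(390,390))]))
E
```

```text
29.25 [411.5 312.8 310.1] [ 3.141  0.    -3.141]
[array([280.3, 214.3]), array([56.4, 70.2]), array([427.9, 313.4]), np.float64(32.0)]
```

View pics/c7.png

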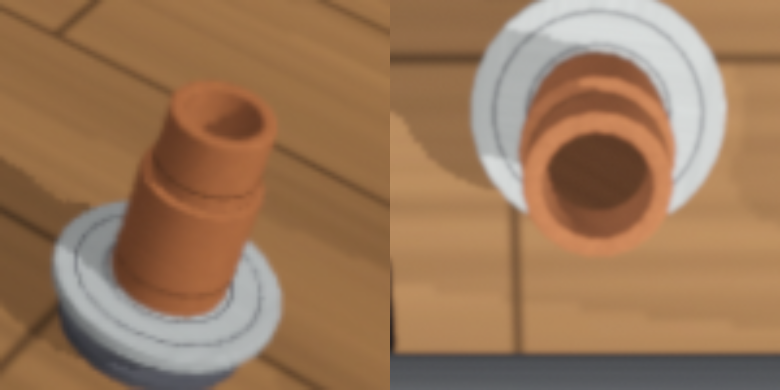

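The scene and wrist crops show the wide tier fully seated and upright in the jar, central on the wheel. Next is the small tier.

step_arm(deltas=[5, -15, 0, 0, 82, 12, -35, 0, 0, 82, 15, -45, -10, 0, 82, 15, -45, -20, 0, 82, 15, -45, -20, 0, 82, 15, -45, -20, 0, 82, 15, -35, -20, 0, 82, 8, -15, -20, 0, 82, 1.5, 0, -15, 0, 82, 0, 0, -7, 0, 82])

```text
time: 30.55
tool_pos: [512.4, 33.0, 177.3]
tcp_rot: [3.141, -0.001, -3.141]
contact_force: [0.0, 0.0, 0.4]
grip_width: 82.1
finger_force: 0.0
```

step_arm(deltas=[0, 0, 0, 0, 82, 0, 0, 0, 0, 82, 0, 0, 0, 0, 82, 0, 0, 0, 0, 82, 0, 0, 0, 0, 82, 0, 0, 0, 0, 82, 0, 0, 0, 0, 82, 0, 0, 0, 0, 82, 0, 0, 0, 0, 82, 0, 0, 0, 0, 82])

```text
time: 31.8
tool_pos: [513.0, 32.8, 178.0]
tcp_rot: [3.141, -0.0, -3.141]
contact_force: [-0.4, 0.9, 1.1]
grip_width: 82.0
finger_force: 0.0
```

```bash
python3 - <<'E'
from h import *
c,im=shot("w8")
A=rim("w8",(533,6,38),R=45);print([np.round(x,1) for x in(A[1],A[2],A[3][0],A[3][1])])
E
```

```text
31.85 [512.9  32.8 178. ] [ 3.142 -0.    -3.141]
[array([250.9, 221. ]), array([47.5, 52. ]), array([532.7,   5.5]), np.float64(24.1)]
```

step_arm(deltas=[0, -15, 0, 0, 82, 0, -20, 0, 0, 82, 0, -15, 0, 0, 82, 0, 0, 0, 0, 82, 0, 0, 0, 0, 82, 0, 0, 0, 0, 82, 0, 0, 0, 0, 82, 0, 0, 0, 0, 82, 0, 0, 0, 0, 82, 0, 0, 0, 0, 82])

```text
time: 33.1
tool_pos: [513.0, -17.1, 178.0]
tcp_rot: [3.142, 0.0, -3.141]
contact_force: [0.5, 0.0, 0.3]
grip_width: 81.9
finger_force: 0.0
```

```bash
python3 - <<'E'
from h import *
c,im=shot("w9")
two(rim,"w8","w9",(533,6,38),R=40)
E
```

```text
33.15 [513.  -17.2 178.1] [ 3.141  0.    -3.141]
[array([250.9, 221. ]), array([47.5, 52. ]), array([532.7,   5.5]), np.float64(24.1)]
[array([303.2, 221.5]), array([48. , 50.9]), array([533.3,   5.2]), np.float64(24.0)]
tri [533.3   5.3  35.5] 0.51
```

View pics/w9.png

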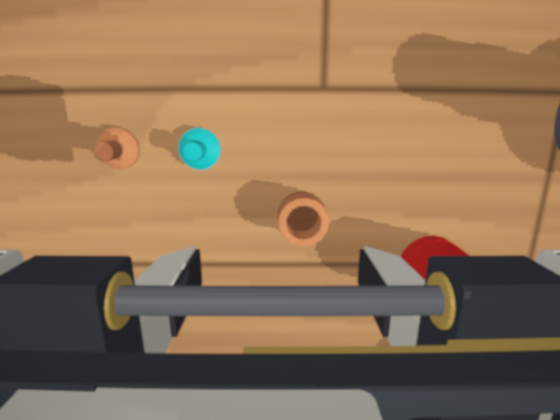

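The view shows the small tier at (303,219), turquoise lid (200,149), lid (117,150) and red jar (435,262), with the fingers' path clear.

step_arm(deltas=[10, 11, 0, 0, 72, 10.1, 11.4, -10, 0, 72, 0, 0, -30, 0, 72, 0, 0, -40, 0, 72, 0, 0, -40, 0, 72, 0, 0, -26, 0, 72, 0, 0, -13, 0, 72, 0, 0, -7, 0, 72, 0, 0, 0, 0, 72, 0, 0, 0, 0, 72])

```text
time: 34.4
tool_pos: [533.8, 5.2, 12.9]
tcp_rot: [-3.141, 0.002, -3.141]
contact_force: [0.5, -0.0, 0.1]
grip_width: 71.8
finger_force: 0.0
```

step_arm(deltas=[0, 0, 0, 0, 60, 0, 0, 0, 0, 50, 0, 0, 0, 0, 42, 0, 0, 0, 0, 42, 0, 0, 0, 0, 42, 0, 0, 0, 0, 42, 0, 0, 0, 0, 42, 0, 0, 0, 0, 42, 0, 0, 0, 0, 42, 0, 0, 0, 0, 42])

```text
time: 35.65
tool_pos: [533.2, 5.2, 12.3]
tcp_rot: [-3.142, 0.0, -3.141]
contact_force: [-1.2, 0.1, 5.1]
grip_width: 48.5
finger_force: 30.0
```

step_arm(deltas=[0, 0, 15, 0, 42, 0, 0, 40, 0, 42, 0, 0, 50, 0, 42, -10, 10, 50, 0, 42, -15, 25, 50, 0, 42, -15, 35, 25, 0, 42, -15, 40, 3, 0, 42, -15, 40, 0, 0, 42, -15, 40, 0, 0, 42, -10, 30, 0, 0, 42])

```text
time: 36.9
tool_pos: [436.9, 226.6, 245.6]
tcp_rot: [3.141, 0.0, -3.14]
contact_force: [0.7, -1.1, 0.1]
grip_width: 48.6
finger_force: 30.0
```

step_arm(deltas=[-4.8, 20, 0, 0, 42, 0, 5, 0, 0, 42, 0, 0, 0, 0, 42, 0, 0, 0, 0, 42, 0, 0, 0, 0, 42, 0, 0, 0, 0, 42, 0, 0, 0, 0, 42, 0, 0, 0, 0, 42, 0, 0, 0, 0, 42, 0, 0, 0, 0, 42])

```text
time: 38.15
tool_pos: [433.2, 250.3, 245.0]
tcp_rot: [3.142, -0.0, -3.141]
contact_force: [-0.6, 0.1, -0.7]
grip_width: 48.3
finger_force: 30.0
```

```bash
cat >> h.py <<'E'
def hole(n,guess,R):
    c,im=load(n);V=cv2.cvtColor(im,cv2.COLOR_BGR2HSV)[:,:,2];u,v=proj(c,[guess])[0]
    m=cv2.medianBlur((V<172).astype(np.uint8),3);k=np.zeros_like(m);cv2.circle(k,(int(u),int(v)),R,1,-1);m&=k
    n_,l,s,ce=cv2.connectedComponentsWithStats(m,connectivity=4);i=l[int(v),int(u)]
    h=cv2.convexHull(cv2.findContours(np.uint8(l==i),0,1)[0][0]);e=cv2.fitEllipse(h)
    return c,e[0],e[1],circ(plane(c,h[:,0],guess[2]))
E
python3 - <<'E'
from h import *
c,im=shot("w10")
two(hole,"w7","w10",(433.5,312.8,160),R=28)
u,v=np.int32(proj(c,[[433.5,312.8,160]])[0])
cv2.imwrite("pics/c10.png",cv2.resize(im[v-70:v+70,u-120:u+80],(800,560)))
E
```

```text
38.2 [433.2 250.3 245. ] [ 3.142 -0.    -3.141]
[array([279.8, 220.6]), array([41.3, 42.3]), array([433.9, 312.9]), np.float64(20.9)]
[array([360.5, 218.6]), array([51.1, 55.2]), array([433.8, 312.7]), np.float64(21.0)]
tri [433.7 312.9 158.9] 0.13
```

View pics/c10.png

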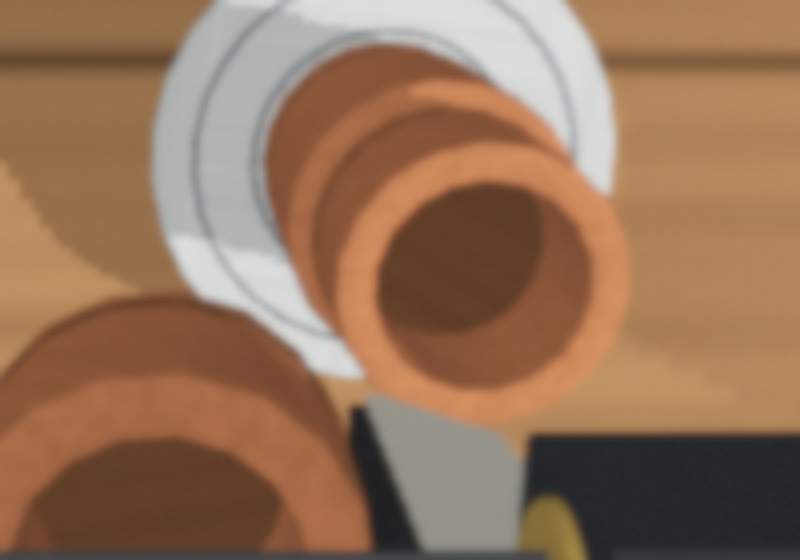

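The wide tier's mouth fits at (433.8, 312.8), z about 159, radius 21, as it should. The crop shows the stack straight, with the held small tier beside it.

step_arm(deltas=[0.5, 14, 0, 0, 42, 0, 28, 0, 0, 42, 0, 20.5, 0, 0, 42, 0, 0, -15, 0, 42, 0, 0, -20, 0, 42, 0, 0, -18, 0, 42, 0, 0, -9, 0, 42, 0, 0, -5, 0, 42, 0, 0, 0, 0, 42, 0, 0, 0, 0, 42])

```text
time: 39.45
tool_pos: [434.1, 312.8, 178.6]
tcp_rot: [3.141, 0.001, -3.141]
contact_force: [-0.1, -0.2, -1.6]
grip_width: 48.8
finger_force: 30.0
```

step_arm(deltas=[0, 0, -1, 0, 42, 0, 0, -1, 0, 42, 0, 0, -1, 0, 42, 0, 0, -1, 0, 42, 0, 0, -1, 0, 42, 0, 0, -1, 0, 42, 0, 0, -1, 0, 42, 0, 0, -1, 0, 42, 0, 0, 0, 0, 42, 0, 0, 0, 0, 42])

```text
time: 40.7
tool_pos: [433.8, 312.7, 170.1]
tcp_rot: [3.141, 0.0, -3.141]
contact_force: [0.1, -0.9, -1.2]
grip_width: 48.6
finger_force: 30.0
```

step_arm(deltas=[0, 0, -1, 0, 42, 0, 0, -1, 0, 42, 0, 0, -0.5, 0, 42, 0, 0, -0.5, 0, 42, 0, 0, -0.4, 0, 42, 0, 0, 0, 0, 42, 0, 0, 0, 0, 42, 0, 0, 0, 0, 42, 0, 0, 0, 0, 42, 0, 0, 0, 0, 42])

```text
time: 41.95
tool_pos: [433.8, 312.7, 166.6]
tcp_rot: [3.141, 0.0, -3.141]
contact_force: [-0.5, -0.4, -1.1]
grip_width: 49.0
finger_force: 30.0
```

step_arm(deltas=[0, 0, -0.4, 0, 42, 0, 0, 0, 0, 42, 0, 0, 0, 0, 42, 0, 0, 0, 0, 42, 0, 0, 0, 0, 42, 0, 0, 0, 0, 42, 0, 0, 0, 0, 42, 0, 0, 0, 0, 42, 0, 0, 0, 0, 42, 0, 0, 0, 0, 42])

```text
time: 43.2
tool_pos: [433.8, 312.8, 166.3]
tcp_rot: [3.141, 0.0, -3.141]
contact_force: [0.4, 0.0, 1.3]
grip_width: 48.5
finger_force: 30.0
```

step_arm(deltas=[0, 0, -0.3, 0, 42, 0, 0, 0, 0, 42, 0, 0, 0, 0, 42, 0, 0, 0, 0, 42, 0, 0, 0, 0, 42, 0, 0, 0, 0, 42, 0, 0, 0, 0, 42, 0, 0, 0, 0, 42, 0, 0, 0, 0, 42, 0, 0, 0, 0, 42])

```text
time: 44.45
tool_pos: [433.9, 312.8, 166.3]
tcp_rot: [3.141, 0.0, -3.141]
contact_force: [-1.2, -0.6, 5.0]
grip_width: 48.7
finger_force: 30.0
```

step_arm(deltas=[0, 0, 0, 0, 50, 0, 0, 0, 0, 53, 0, 0, 0, 0, 60, 0, 0, 0, 0, 68, 0, 0, 0, 0, 72, 0, 0, 0, 0, 72, 0, 0, 10, 0, 72, 0, 0, 30, 0, 72, 0, 0, 45, 0, 72, -11, 0, 45, 0, 72])

```text
time: 45.7
tool_pos: [422.9, 312.6, 297.9]
tcp_rot: [3.141, 0.001, -3.142]
contact_force: [0.7, 0.7, -0.4]
grip_width: 71.8
finger_force: 0.0
```

step_arm(deltas=[-11, 0, 40, 0, 72, 0, 0, 10, 0, 72, 0, 0, 0, 0, 72, 0, 0, 0, 0, 72, 0, 0, 0, 0, 72, 0, 0, 0, 0, 72, 0, 0, 0, 0, 72, 0, 0, 0, 0, 72, 0, 0, 0, 0, 72, 0, 0, 0, 0, 72])

```text
time: 46.95
tool_pos: [411.8, 312.7, 346.0]
tcp_rot: [3.141, 0.0, -3.141]
contact_force: [-0.5, -0.5, -0.4]
grip_width: 71.9
finger_force: 0.0
```

```bash
python3 - <<'E'
from h import *
c,im=shot("w11")
A=hole("w11",(433.8,312.8,192),R=24);print([np.round(x,1) for x in(A[1],A[2],A[3][0],A[3][1])])
E
```

```text
47.0 [411.7 312.7 346. ] [ 3.141  0.    -3.141]
[array([279.7, 219.4]), array([32. , 32.7]), array([434.1, 312.7]), np.float64(16.4)]
```

step_arm(deltas=[3, -20, 0, 0, 60, 5, -40, 0, 0, 60, 5, -50, -10, 0, 60, 5, -50, -20, 0, 60, 5, -50, -20, 0, 60, 5, -50, -20, 0, 60, 5, -50, -20, 0, 60, 0, -50, -20, 0, 60, 0, -50, -20, 0, 60, 0, -30, -20, 0, 60])

```text
time: 48.25
tool_pos: [444.7, -129.6, 195.5]
tcp_rot: [-3.141, 0.001, 3.14]
contact_force: [0.1, 0.4, -0.4]
grip_width: 59.8
finger_force: 0.0
```

step_arm(deltas=[0, -20, -20, 0, 60, 0, -10, -15, 0, 60, 0, 0, 0, 0, 60, 0, 0, 0, 0, 60, 0, 0, 0, 0, 60, 0, 0, 0, 0, 60, 0, 0, 0, 0, 60, 0, 0, 0, 0, 60, 0, 0, 0, 0, 60, 0, 0, 0, 0, 60])

```text
time: 49.5
tool_pos: [444.7, -157.3, 160.9]
tcp_rot: [3.141, -0.0, -3.141]
contact_force: [0.4, -0.5, 0.2]
grip_width: 59.8
finger_force: 0.0
```

```bash
python3 - <<'E'
from h import *
c,im=shot("w12a")
H=cv2.cvtColor(im,cv2.COLOR_BGR2HSV)
u,v=np.int32(proj(c,[[465,-177,16]])[0]);print(u,v)
print(H[v,u-36:u+36:3].tolist());print(H[v-36:v+36:3,u].tolist())
cv2.imwrite("pics/c12.png",cv2.resize(im[v-50:v+50,u-50:u+50],(500,500),interpolation=cv2.INTER_CUBIC))
E
```

```text
49.55 [ 444.8 -157.3  160.9] [ 3.142 -0.    -3.141]
259 220
[[15, 119, 190], [15, 120, 189], [14, 124, 167], [15, 126, 154], [14, 125, 153], [14, 129, 156], [11, 142, 179], [11, 143, 182], [11, 144, 181], [11, 144, 172], [11, 144, 156], [11, 143, 180], [11, 142, 189], [11, 144, 179], [11, 144, 166], [11, 141, 195], [12, 135, 223], [12, 134, 224], [12, 135, 221], [13, 134, 219], [16, 119, 201], [16, 119, 201], [16, 119, 201], [15, 118, 201]]
[[16, 122, 197], [16, 120, 195], [15, 119, 195], [15, 120, 194], [15, 123, 183], [13, 135, 160], [12, 139, 204], [12, 138, 209], [12, 137, 218], [12, 135, 218], [11, 143, 180], [11, 148, 146], [11, 142, 189], [12, 134, 225], [12, 136, 219], [12, 136, 220], [12, 136, 220], [12, 135, 221], [12, 138, 209], [15, 122, 199], [15, 121, 196], [15, 119, 197], [15, 119, 201], [15, 118, 204]]
```

View pics/c12.png

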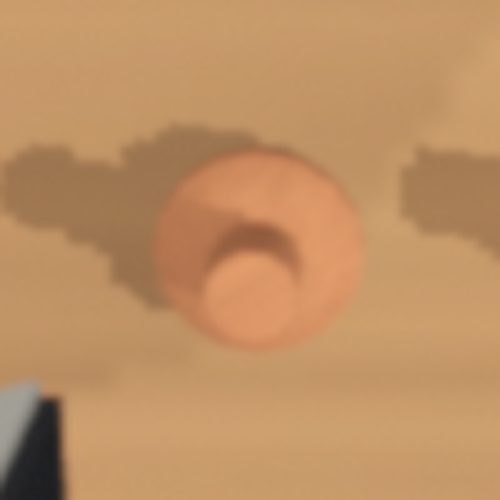

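The crop shows the lid (disc centre ≈ (260,220) in the picture, knob top ≈ (259,229.5)), upright. I'll take a second view for the heights.

step_arm(deltas=[0, -15, 0, 0, 60, 0, -20, 0, 0, 60, 0, -10, 0, 0, 60, 0, 0, 0, 0, 60, 0, 0, 0, 0, 60, 0, 0, 0, 0, 60, 0, 0, 0, 0, 60, 0, 0, 0, 0, 60, 0, 0, 0, 0, 60, 0, 0, 0, 0, 60])

```text
time: 50.8
tool_pos: [444.8, -202.2, 160.9]
tcp_rot: [3.142, 0.0, -3.141]
contact_force: [0.0, 0.1, -0.5]
grip_width: 59.7
finger_force: 0.0
```

```bash
python3 - <<'E'
from h import *
shot("w12b")
two(rim,"w12a","w12b",(465,-177,14),R=40,vmin=140)
# knob top: template from a (disc of knob) matched in b
def knob(n,disc):
    c,im=load(n);H=cv2.cvtColor(im,cv2.COLOR_BGR2HSV);u,v=proj(c,[disc+(38,)])[0]
    g=cv2.resize(im[int(v)-20:int(v)+20,int(u)-20:int(u)+20],None,fx=4,fy=4,interpolation=cv2.INTER_CUBIC)
    C=cv2.HoughCircles(cv2.cvtColor(g,cv2.COLOR_BGR2GRAY),cv2.HOUGH_GRADIENT_ALT,2,300,param1=60,param2=.3,minRadius=28,maxRadius=50)
    print(n,(u,v),None if C is None else [( (q[0]+.5)/4-.5+int(u)-20,(q[1]+.5)/4-.5+int(v)-20,q[2]/4) for q in C[0][:3]]);
    return c,None if C is None else ((C[0][0][0]+.5)/4-.5+int(u)-20,(C[0][0][1]+.5)/4-.5+int(v)-20)
A=knob("w12a",(465,-177));B=knob("w12b",(465,-177))
if A[1] and B[1]: print(tri(A[0],A[1],B[0],B[1]));print(plane(A[0],[A[1]],38),plane(B[0],[B[1]],38))
E
```

```text
50.85 [ 444.8 -202.3  160.9] [ 3.141  0.    -3.141]
[array([259.6, 219.1]), array([40., 41.]), array([ 464.6, -176.7]), np.float64(20.0)]
[array([305.5, 219. ]), array([40. , 40.8]), array([ 464.6, -177.2]), np.float64(20.0)]
tri [ 465.4 -176.9   10.2] 0.02
w12a (np.float64(257.7016264094143), np.float64(227.73705724450159)) [(np.float32(258.625), np.float32(229.625), np.float32(9.413756))]
w12b (np.float64(307.76660784798156), np.float64(227.69134407804017)) [(np.float32(309.125), np.float32(229.625), np.float32(9.740419))]
(array([ 465.81585688, -176.00735871,   40.90189952]), np.float64(0.041294352459101326))
[[ 466.78941305 -176.20266728   38.        ]] [[ 466.83324474 -175.7343471    38.        ]]
```

step_arm(deltas=[10, 12, 0, 0, 50, 10.7, 13.6, -10, 0, 50, 0, 0, -30, 0, 50, 0, 0, -40, 0, 50, 0, 0, -30, 0, 50, 0, 0, -16, 0, 50, 0, 0, -10, 0, 50, 0, 0, -5.5, 0, 50, 0, 0, 0, 0, 50, 0, 0, 0, 0, 50])

```text
time: 52.1
tool_pos: [465.9, -176.8, 20.0]
tcp_rot: [-3.141, 0.001, -3.141]
contact_force: [-0.1, -0.3, 0.2]
grip_width: 49.9
finger_force: 0.0
```

step_arm(deltas=[0, 0, 0, 0, 34, 0, 0, 0, 0, 22, 0, 0, 0, 0, 12, 0, 0, 0, 0, 12, 0, 0, 0, 0, 12, 0, 0, 0, 0, 12, 0, 0, 0, 0, 12, 0, 0, 0, 0, 12, 0, 0, 0, 0, 12, 0, 0, 0, 0, 12])

```text
time: 53.35
tool_pos: [465.5, -176.7, 19.5]
tcp_rot: [3.142, 0.0, -3.141]
contact_force: [0.7, -0.4, 1.4]
grip_width: 17.0
finger_force: 30.0
```

step_arm(deltas=[0, 0, 10, 0, 12, 0, 0, 35, 0, 12, 0, 10, 50, 0, 12, -4, 25, 50, 0, 12, -5, 40, 40, 0, 12, -5, 45, 40, 0, 12, -5, 45, 35, 0, 12, -5, 45, 5, 0, 12, -5, 45, 0, 0, 12, -2.4, 45, 0, 0, 12])

```text
time: 54.6
tool_pos: [433.4, 124.7, 285.3]
tcp_rot: [3.141, 0.001, -3.141]
contact_force: [-0.2, 0.0, -1.2]
grip_width: 16.8
finger_force: 30.0
```

step_arm(deltas=[0, 45, 0, 0, 12, 0, 40, 0, 0, 12, 0, 30, 0, 0, 12, 0, 12, 0, 0, 12, 0, 0, 0, 0, 12, 0, 0, 0, 0, 12, 0, 0, 0, 0, 12, 0, 0, 0, 0, 12, 0, 0, 0, 0, 12, 0, 0, 0, 0, 12])

```text
time: 55.85
tool_pos: [434.1, 250.2, 284.4]
tcp_rot: [3.142, -0.0, -3.141]
contact_force: [-0.4, 0.2, -0.8]
grip_width: 17.2
finger_force: 30.0
```

```bash
python3 - <<'E'
from h import *
c,im=shot("w13")
two(hole,"w11","w13",(434,312.7,192),R=24)
# held lid disc: at TCP height -3..-9
o=get_obs()["tool_pos"];
for z in(-5,-9):
    A=rim("w13",(o[0],o[1],o[2]+z),R=45,vmin=120);print([np.round(x,1) for x in(A[1],A[2],A[3][0],A[3][1])])
u,v=np.int32(proj(c,[o])[0]);cv2.imwrite("pics/c13.png",cv2.resize(im[v-80:v+40,u-60:u+140],(800,480)))
E
```

```text
55.9 [434.1 250.3 284.4] [ 3.142  0.    -3.141]
[array([279.7, 219.4]), array([32. , 32.7]), array([434.1, 312.7]), np.float64(16.4)]
[array([358.3, 215.3]), array([39.5, 42.2]), array([434. , 312.6]), np.float64(16.6)]
tri [434.  312.7 191.4] 0.12
[array([279.6, 255.2]), array([64.4, 71.6]), array([430.7, 250.3]), np.float64(18.9)]
[array([279.6, 255.2]), array([64.4, 71.6]), array([432.4, 250.3]), np.float64(19.3)]
```

View pics/c13.png

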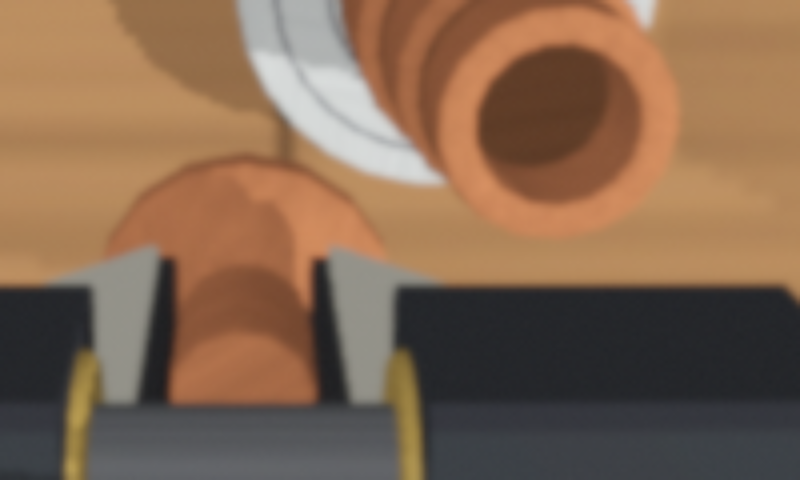

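The lid is held upright and centred between the pads. The small tier's mouth is at (434.0, 312.7, 191.4), radius 16.5, as expected.

step_arm(deltas=[0, 14, 0, 0, 12, 0, 28, 0, 0, 12, 0, 20.4, 0, 0, 12, 0, 0, -15, 0, 12, 0, 0, -20, 0, 12, 0, 0, -18, 0, 12, 0, 0, -9, 0, 12, 0, 0, -4.5, 0, 12, 0, 0, 0, 0, 12, 0, 0, 0, 0, 12])

```text
time: 57.15
tool_pos: [434.4, 312.8, 218.5]
tcp_rot: [3.141, 0.001, -3.141]
contact_force: [0.9, -0.1, -0.6]
grip_width: 17.4
finger_force: 30.0
```

step_arm(deltas=[0, 0, -1, 0, 12, 0, 0, -1, 0, 12, 0, 0, -1, 0, 12, 0, 0, -1, 0, 12, 0, 0, -1, 0, 12, 0, 0, -1, 0, 12, 0, 0, -1, 0, 12, 0, 0, -1, 0, 12, 0, 0, 0, 0, 12, 0, 0, 0, 0, 12])

```text
time: 58.4
tool_pos: [434.1, 312.7, 210.0]
tcp_rot: [3.141, 0.0, -3.141]
contact_force: [0.2, 0.1, -0.6]
grip_width: 17.2
finger_force: 30.0
```

step_arm(deltas=[0, 0, -1, 0, 12, 0, 0, 0, 0, 12, 0, 0, -1, 0, 12, 0, 0, 0, 0, 12, 0, 0, -0.5, 0, 12, 0, 0, 0, 0, 12, 0, 0, -0.5, 0, 12, 0, 0, 0, 0, 12, 0, 0, 0, 0, 12, 0, 0, 0, 0, 12])

```text
time: 59.65
tool_pos: [434.1, 312.8, 206.9]
tcp_rot: [3.141, 0.0, -3.141]
contact_force: [-0.4, -0.3, -0.6]
grip_width: 17.2
finger_force: 30.0
```

step_arm(deltas=[0, 0, -0.5, 0, 12, 0, 0, 0, 0, 12, 0, 0, -0.4, 0, 12, 0, 0, 0, 0, 12, 0, 0, -0.3, 0, 12, 0, 0, 0, 0, 12, 0, 0, 0, 0, 12, 0, 0, 0, 0, 12, 0, 0, 0, 0, 12, 0, 0, 0, 0, 12])

```text
time: 60.9
tool_pos: [434.0, 312.7, 205.7]
tcp_rot: [3.142, -0.0, -3.141]
contact_force: [-0.2, -0.1, -0.3]
grip_width: 17.2
finger_force: 30.0
```

step_arm(deltas=[0, 0, -0.3, 0, 12, 0, 0, 0, 0, 12, 0, 0, 0, 0, 12, 0, 0, 0, 0, 12, 0, 0, 0, 0, 12, 0, 0, 0, 0, 12, 0, 0, 0, 0, 12, 0, 0, 0, 0, 12, 0, 0, 0, 0, 12, 0, 0, 0, 0, 12])

```text
time: 62.15
tool_pos: [434.1, 312.8, 205.5]
tcp_rot: [3.141, 0.0, -3.141]
contact_force: [0.3, -0.2, 1.5]
grip_width: 17.3
finger_force: 30.0
```

step_arm(deltas=[0, 0, -0.3, 0, 12, 0, 0, 0, 0, 12, 0, 0, 0, 0, 12, 0, 0, 0, 0, 12, 0, 0, 0, 0, 12, 0, 0, 0, 0, 12, 0, 0, 0, 0, 12, 0, 0, 0, 0, 12, 0, 0, 0, 0, 12, 0, 0, 0, 0, 12])

```text
time: 63.4
tool_pos: [434.2, 312.8, 205.4]
tcp_rot: [3.141, 0.0, -3.141]
contact_force: [-1.0, -0.8, 5.1]
grip_width: 16.8
finger_force: 30.0
```

step_arm(deltas=[0, 0, 0, 0, 19, 0, 0, 0, 0, 23, 0, 0, 0, 0, 30, 0, 0, 0, 0, 40, 0, 0, 0, 0, 50, 0, 0, 0, 0, 50, 0, 0, 10, 0, 50, 0, 0, 30, 0, 50, 0, 0, 40, 0, 50, -11, 0, 30, 0, 50])

```text
time: 64.65
tool_pos: [423.6, 312.8, 317.5]
tcp_rot: [3.14, 0.002, -3.142]
contact_force: [-0.4, -0.2, 0.1]
grip_width: 50.0
finger_force: 0.0
```

step_arm(deltas=[-11, -20, 10, 0, 50, 0, -30, 0, 0, 50, 0, -20, 0, 0, 50, 0, 0, 0, 0, 50, 0, 0, 0, 0, 50, 0, 0, 0, 0, 50, 0, 0, 0, 0, 50, 0, 0, 0, 0, 50, 0, 0, 0, 0, 50, 0, 0, 0, 0, 50])

```text
time: 65.9
tool_pos: [412.1, 242.8, 325.1]
tcp_rot: [3.141, -0.0, -3.141]
contact_force: [0.3, -0.1, -0.6]
grip_width: 50.2
finger_force: 0.0
```

```bash
python3 - <<'E'
from h import *
c,im=shot("w14")
s=capture("scene")[:,:,::-1];u,v=np.int32(proj(cam("scene"),[[434,313,120]])[0]);a,b=np.int32(proj(c,[[434,313,150]])[0]);print(u,v,a,b)
a=min(a,480)
cv2.imwrite("pics/c14.png",np.hstack([cv2.resize(s[v-60:v+60,u-60:u+60],(390,390)),cv2.resize(im[b-80:b+80,a-80:a+80],(390,390))]))
E
```

```text
65.95 [412.  242.8 325.1] [ 3.141 -0.    -3.141]
459 221 346 213
```

View pics/c14.png

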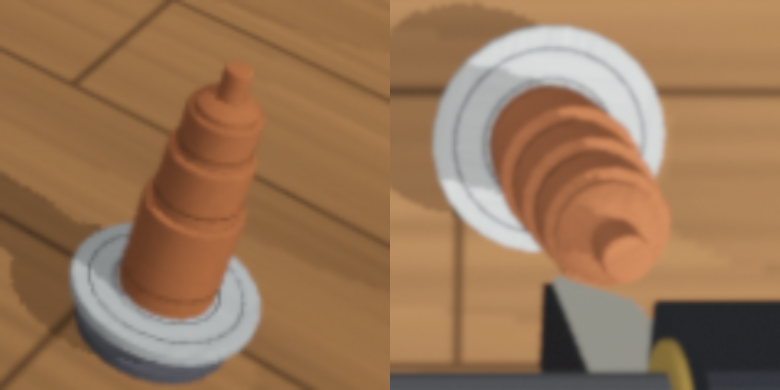

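The two crops show all four pieces stacked straight and seated, central on the wheel, with the gripper clear.

```bash
python3 -c "
from plant import *
print(close_job())"
```

```text
the job is handed in; nothing more can be done
None
```

The jar is built and handed in: base jar, wide tier, small tier and small lid are stacked in that order, seated and standing free in the middle of the banding wheel at about 66 s, with the large odd lid, clay, tool pot and glaze bowl left where they were.

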